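# Shut the vial mixer and press its start key

### The arm

A 7-joint arm with a two-finger parallel gripper is mounted at the origin on the work surface. World frame = base frame: x ahead of the robot, y to its left, z up, the work surface at z = 0. Lengths are in m, angles in rad, forces in N, time in s.
With the tool pointing down it reaches from about 0.425 to 0.875 m from the base axis. Payload 4.7 kg.
Tool frame: the origin (TCP) lies midway between the tips of the shut fingers; the grasp point (between the pads) lies 19 mm behind it; z points along the fingers, y is the direction in which the jaws open and shut (so a half turn about z gives the same grasp; the last joint's range is limited). The gripper opens to 87 mm and grips with 3 to 60 N. Pads are 19 mm wide; open, the fingers measure 117 mm over their backs; the gripper's body (75 mm by 190 mm) begins 51 mm behind the grasp point.
Start: joints at [1.349, 0.321, -0.07, 1.45, 0.023, 1.371, -0.057], TCP at [0.152, -0.632, 0.223] pointing down, gripper open.
Joint ranges: [-2.86, 2.86], [-0.3, 2.09], [-1.38, 1.24], [0.06, 2.45], [-1.56, 4.7], [0.09, 2.05], [-2.69, 2.69]. Speed limits (rad/s): [2.57, 2.57, 3.14, 3.14, 3.14, 3.14, 3.14].

### API

Orientations are given as a unit quaternion [x, y, z, w].
In Python, from bench import readout, vision, workorder gives the robot as it stands. The module is installed in compiled form; this text tells all that it offers.
- The arm moves only by the shell command python3 -m jog 'ROWS' [FORCE]. ROWS is JSON, a list of rows, each a list of 7 numbers: the shift along the tool's x, y, z in m, then the turn, a rotation vector about the tool's x, y, z in degrees, then the finger opening in m, from 0 to 0.087. In form: [[x, y, z, rx, ry, rz, hand], ...]. A call has 1 to 20 rows; each row shifts and turns the commanded pose from where the row before left it, along the tool's axes as they then stand; what a row does not reach is not made up. A row lasts 1/12 s, in which the tool goes at most 41.7 mm and 7.16 degrees, less where a joint would pass 70% of its speed; a pose out of reach is approached as far as the arm can. A call with a gripper value outside its range is refused whole. The fingers move at their own pace and stop on an object; FORCE is the grip in N (left out, the last holds). Time passes only in rows, so rows that do not move let the fingers close. It gives the time, the measured TCP pose, the force and the opening at its end, in the units of the state.
- readout.sense(): the state, without advancing time (a new reading comes with each control period).
- vision.grab_frame(name): name is "side" or "top" or "wrist"; returns a dict with "image" (400x640x3 uint8, blue, green, red), "depth" (400x640 float32, m along the optical axis (not along the pixel's ray), 0 where there is no reading), "fovy" (degrees; the focal length in pixels is half the picture's height over the tangent of half this angle, whatever the lens; pixels are square), "cx", "cy" (the principal point, pixels), "dist" ([k1, k2, p1, p2, k3] as OpenCV has them; the pictures are not rectified), "pose" (4x4, takes a point from camera to world coordinates). Camera axes: x right, y up, looking along -z (the intrinsics and any distortion apply to the point x, -y, -z); pixel columns grow to the right and rows downward; lengths in m; the calibration is good to about 2 mm. A picture is of the moment at which its call begins.
- workorder.job_done(): hands the job in, once; it reports no verdict.
The state is a dict: "time_s": time; "q": joint angles; "qd": joint speeds; "joint_torque": joint torques, N m; "tool_pos": TCP position; "orientation": TCP orientation; "force": force on the tool from outside, world axes, zero at the start; "moment": the same for the moment, N m; "gripper_width": finger opening in m.
Only numpy, scipy, OpenCV 4.12 (cv2) and the standard library are available. Lean on these libraries where they do the work, as an engineer would, in place of code of your own. Each camera call takes 0.05 s, during which the arm holds its last target.

### The job

Start the vial mixer: with the fingertips, gently push its open lid fully shut, and only then gently press the large round key on its front deck down, let it come back up and withdraw. Nothing needs grasping: do not lift the lid up wide open, slam it or lean hard on it or the key, do not press the other keys, and leave the bottle, beaker and vial where they stand.

Things in the scene. Friction and masses are not known exactly. Their poses are not given: they have to be found in the camera images.
- mixer: White bench-top vial mixer, fixed, 320 deep (x) x 300 wide (y). Origin: centre of its underside on the bench; x points from its front (key deck, towards the robot) to its back (hinge), y along its width, z up. The flat key deck covers x -160 to -50 mm and is 85 mm high, with four white keys in one row across y at x = -125 mm, 62 mm apart, in any order. The chamber (rim 105 mm high, small vials inside) covers x -50 to 160 mm, under the hinged lid.
- lid (a joint): Lid angle in rad: 0 shut flat, grows as it opens; starts between 0.45 and 0.9. A stiff hinge (about 0.22 N m, lid 150 g) keeps the lid where it is left; a few newtons push it shut, where it meets a hard stop.
- lid_hinge (a point): A point on the hinge axis, at the lid's underside, middle of its width, 106 mm above the bench at mixer x = 160 mm. The axis lies along the mixer's y; it does not move as the lid turns.
- lid_edge (a point): Middle of the lid's free edge, on its upper (outer) face. The lid is a flat white plate 210 long x 300 wide x 12 mm thick; the outer face, 12 mm above the hinge axis when shut, is 118 mm above the bench then, and the free edge lies 210 mm from the hinge towards the mixer's front.
- round_key_top (a point): The large round key, the start key: white disc 28 mm across. Sits on a black bezel 50 x 44 mm; top 18 mm above the deck. This point is the centre of its top face (moves with it; z up, x away from the front).
- round_key (a joint): Travel of the large round key in m: 0 up, 0.008 fully down. It springs back; about 1.2 N starts it and 3.6 N takes it fully down. It counts as pressed past 0.005.
- square_key_top (a point): The square key: white, 26 x 26 mm. Sits on a black bezel 50 x 44 mm; top 18 mm above the deck. This point is the centre of its top face (moves with it; z up, x away from the front).
- square_key (a joint): travel of the square key in m: 0 up, 0.008 fully down. Must not be pressed.
- bar_key_top (a point): The bar key: white, 42 long (mixer x) x 14 mm. Sits on a black bezel 50 x 44 mm; top 18 mm above the deck. This point is the centre of its top face (moves with it; z up, x away from the front).
- bar_key (a joint): travel of the bar key in m: 0 up, 0.008 fully down. Must not be pressed.
- small_key_top (a point): The small round key: white disc 14 mm across. Sits on a black bezel 50 x 44 mm; top 18 mm above the deck. This point is the centre of its top face (moves with it; z up, x away from the front).
- small_key (a joint): travel of the small round key in m: 0 up, 0.008 fully down. Must not be pressed.
- bottle: Loose amber reagent bottle, 64 mm across, 150 mm tall, beside the mixer on its +y side. Origin: centre of its underside. Leave alone.
- beaker: Loose glass beaker, 72 mm across, 90 mm tall, beside the mixer on its -y side. Origin: centre of its underside. Leave alone.
- vial: Loose capped glass vial, 28 mm across, 60 mm tall, beside the key deck on the mixer's -y side. Origin: centre of its underside. Leave alone.

How it is judged:
On the way, in this order (a step that is already met when the one before it is completed fails the run):
1. the lid is shut (under 0.035 rad) (value of joint lid below 0.035 rad), for 0.2 s.
2. the large round key is pressed past 5 mm, with the lid shut (value of joint round_key above 0.005 m and value of joint lid below 0.035 rad), for 0.1 s.
3. the key is back up (value of joint round_key below 0.0015 m), for 0.2 s.
At the end, for the whole second after the job is handed in: The lid is shut (under 0.035 rad, its edge within about 7 mm), all four keys are up (within 1.5 mm), and the bottle, beaker and vial stand upright within 15 mm of where they began (value of joint lid below 0.035 rad and value of joint each of round_key, square_key, bar_key, small_key below 0.0015 m and distance of each of bottle, beaker, vial from where it was at the start of the episode below 0.015 m and angle between each of bottle, beaker, vial's own z axis and vertical below 0.2 rad); the robot touches nothing.
It fails at once if the round key is pressed (over 3 mm) while the lid is still open (over 0.06 rad) (value of joint round_key above 0.003 m and value of joint lid above 0.06 rad).
It fails at once if another key is pressed (over 2 mm) (value of joint any of square_key, bar_key, small_key above 0.002 m).
It fails at once if the lid is lifted or pushed further open, past 1.0 rad, or slammed (faster than 3 rad/s) (value of joint lid above 1 rad or velocity of joint lid below -3 rad/s).
It fails at once if the round key is pressed with more than 20 N or the lid is leaned on with more than 40 N (contact force between round_key and anything else above 20 N or contact force between lid and anything else above 40 N).
It fails at once if the bottle, beaker or vial is moved over 15 mm, lifted or tipped (distance of any of bottle, beaker, vial from where it was at the start of the episode above 0.015 m or angle between any of bottle, beaker, vial's own z axis and vertical above 0.2 rad).
It also fails if it takes over 54 s, if anything falls off the work surface, if the arm or the gripper's body presses on something with over 40 N, if the wrist force passes 120 N, or if a joint passes its speed limit or range.

## Working session

There is one attempt and no reset: what is moved stays moved. The work goes in short steps, Python scripts to look and compute and a shell command to move; the robot and the scene stay as the last step left them, time stands still between calls to the robot, and variables do not carry over. Pictures are saved under pics/ and viewed, and the job is handed in when it is done.

```bash
mkdir -p pics; cat > h.py <<'E'
import numpy as np, cv2
from bench import readout, vision, workorder
def grab(n):
    f=vision.grab_frame(n); np.save(f'/tmp/{n}.npy',f,allow_pickle=True); return f
def load(n): return np.load(f'/tmp/{n}.npy',allow_pickle=True).item()
def K(f):
    fl=200/np.tan(np.radians(f['fovy'])/2)
    return np.array([[fl,0,f['cx']],[0,fl,f['cy']],[0,0,1.]])
def ray(f,u,v):
    p=cv2.undistortPoints(np.array([[[u,v]]],float),K(f),np.array(f['dist'],float))[0,0]
    P=np.array(f['pose']); d=P[:3,:3]@np.array([p[0],-p[1],-1]); return P[:3,3],d
def onz(f,u,v,z):
    o,d=ray(f,u,v); return o+d*(z-o[2])/d[2]
def dep(f,u,v):
    o,d=ray(f,u,v); return o+d*f['depth'][int(v),int(u)]
E
python3 - <<'E'
from h import *
for n in ("side","top","wrist"):
    f=grab(n); cv2.imwrite(f'pics/{n}0.png',f['image']); print(n,f['fovy'],f['dist'],np.round(f['pose'],3).tolist())
s=readout.sense(); print(s)
E
```

```text
side 50.38106295967619 [-0.02714466  0.          0.          0.          0.        ] [[0.869, 0.354, -0.345, 0.242], [-0.494, 0.594, -0.635, -0.639], [-0.02, 0.722, 0.692, 0.818], [0.0, 0.0, 0.0, 1.0]]
top 52.820624351027334 [-0.09947764  0.          0.          0.          0.        ] [[0.004, 0.994, -0.111, 0.489], [-1.0, 0.004, -0.002, 0.034], [-0.002, 0.111, 0.994, 0.947], [0.0, 0.0, 0.0, 1.0]]
wrist 64.58032079529978 [-0.05665146  0.          0.          0.          0.        ] [[0.234, 0.938, 0.256, 0.221], [-0.972, 0.226, 0.059, -0.614], [-0.002, -0.262, 0.965, 0.384], [0.0, 0.0, 0.0, 1.0]]
{'time_s': 0.15, 'q': array([ 1.34907467,  0.32165594, -0.07010023,  1.45137313,  0.02257724,
        1.37080966, -0.0568931 ]), 'qd': array([-0.00043855, -0.00231032, -0.00109917, -0.00462235, -0.00119147,
       -0.00022316, -0.0008889 ]), 'joint_torque': array([-3.38221416e-04, -4.91797471e+01, -4.04845560e-01, -3.12873745e+01,
       -6.40068459e-02,  4.06323478e-02,  1.08666129e-04]), 'tool_pos': array([ 0.15174304, -0.63161456,  0.22172166]), 'orientation': array([ 9.93053895e-01,  1.17658101e-01, -1.14892383e-04, -7.20598213e-04]), 'force': array([-0.42748232,  0.26735622,  0.24323691]), 'moment': array([-0.02958152, -0.01218574,  0.00765468]), 'gripper_width': 0.08698756559851299}
```

View pics/side0.png

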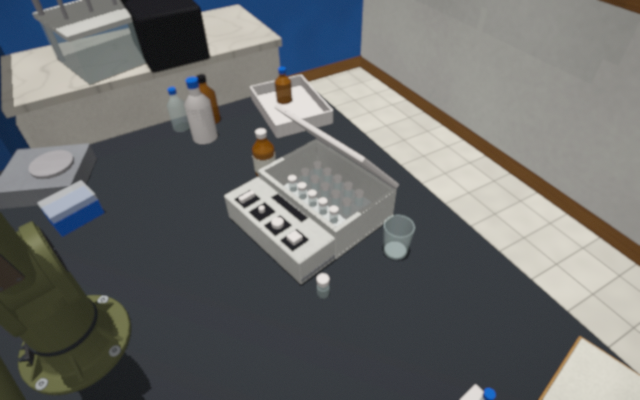

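View pics/top0.png

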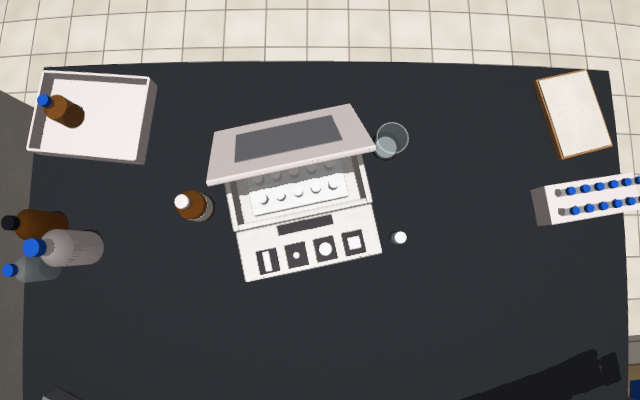

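The side view shows the lid open with its free edge up. In the top view the keys are, from left to right: bar (266,261), small round (296,256), large round (325,249) and square (354,242). The lid's free edge runs from about (207,183) to (375,150), and the vial is at (400,237).

```bash
cat > m.py <<'E'
from h import *
f=load("top"); im=f['image']
# white blobs in the key row
g=im.min(2); roi=np.zeros_like(g); roi[222:285,235:385]=1
m=((g>140)&(roi>0)).astype(np.uint8)
n,l,st,c=cv2.connectedComponentsWithStats(m)
for i in range(1,n):
    if st[i,4]>10: print(st[i],c[i].round(1),onz(f,*c[i],0.103).round(4))
# lid: depth points
for u,v in [(214,178),(367,149),(290,164),(222,140),(345,110),(290,140),(280,125)]: print((u,v),dep(f,u,v).round(4))
for u,v in [(400,237),(192,203),(392,140),(247,281),(381,252)]: print((u,v),dep(f,u,v).round(4))
cv2.imwrite('pics/z.png',cv2.resize(im[95:290,180:420],None,fx=3,fy=3,interpolation=cv2.INTER_CUBIC))
E
python3 m.py
```

```text
[ 235  222  147   60 4152] [298.  244.3] [0.4919 0.0659 0.103 ]
[347 236  14  14 155] [353.8 242.3] [ 0.4964 -0.0505  0.103 ]
[319 242  13  14 144] [324.9 248.6] [0.4832 0.0098 0.103 ]
[262 251  11  21 145] [266.7 260.9] [0.4571 0.1308 0.103 ]
[293 252   7   7  38] [295.9 254.9] [0.4698 0.07   0.103 ]
(214, 178) [0.6037 0.2051 0.2679]
(367, 149) [ 0.6548 -0.0579  0.27  ]
(290, 164) [0.6281 0.0744 0.2687]
(222, 140) [0.7008 0.22   0.1553]
(345, 110) [ 0.7699 -0.0309  0.1389]
(290, 140) [0.6867 0.0786 0.2077]
(280, 125) [0.7349 0.1034 0.146 ]
(400, 237) [ 0.5086 -0.1574  0.0587]
(192, 203) [0.5758 0.2873 0.1199]
(392, 140) [ 0.743  -0.1549  0.0028]
(247, 281) [0.4136 0.1743 0.0852]
(381, 252) [ 0.476  -0.1107  0.0833]
```

View pics/z.png

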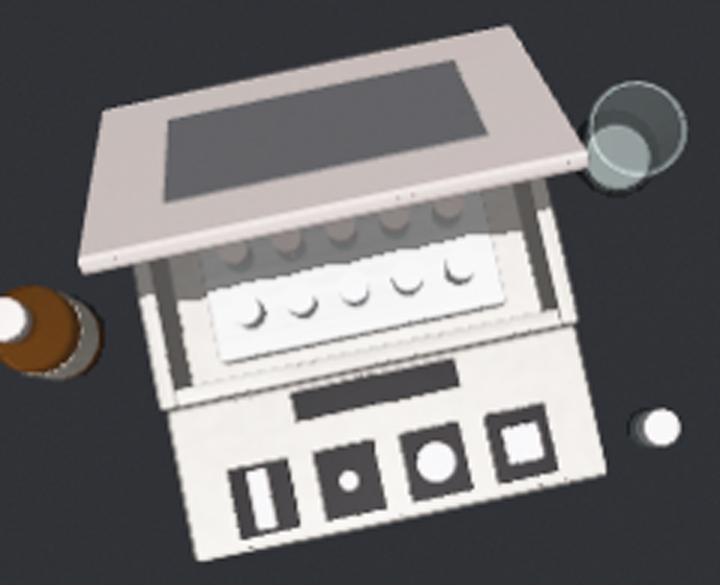

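The mixer's x axis is about (0.977, 0.212). The hinge is near (0.755, 0.100, 0.106), the lid is at about 0.83 rad, and the round key is at (0.483, 0.010, 0.103). The tool yaw already lines up with the mixer. I'll shut the fingers, rise, then cross over above the lid.

```bash
python3 -m jog '[[0,0,-0.02,0,0,0,0],[0,0,-0.03,0,0,0,0],[0,0,-0.03,0,0,0,0],[0,0,-0.03,0,0,0,0],[0,0,-0.03,0,0,0,0],[0.02,-0.017,0,0,0,0,0],[0.022,-0.02,0,0,0,0,0],[0.022,-0.02,0,0,0,0,0],[0.022,-0.02,0,0,0,0,0],[0.022,-0.02,0,0,0,0,0],[0.022,-0.02,0,0,0,0,0],[0.022,-0.02,0,0,0,0,0],[0.022,-0.02,0,0,0,0,0],[0.022,-0.02,0,0,0,0,0],[0.022,-0.02,0,0,0,0,0],[0.022,-0.02,0,0,0,0,0],[0.022,-0.02,0,0,0,0,0],[0.022,-0.02,0,0,0,0,0],[0.022,-0.02,0,0,0,0,0],[0,0,0,0,0,0,0]]'; cat > w.py <<'E'
import sys
from h import *
from scipy.spatial.transform import Rotation as R
t=np.array([float(a) for a in sys.argv[1:4]])
s=readout.sense(); r=R.from_quat(s['orientation'])
print('t',s['time_s'],'pos',s['tool_pos'].round(4),'F',s['force'].round(2),'w',round(s['gripper_width'],4))
print('tool x,z',r.as_matrix()[:,0].round(3),r.as_matrix()[:,2].round(3),'delta tool',r.inv().apply(t-s['tool_pos']).round(4))
E
python3 w.py 0.648 0.077 0.36
```

```text
time_s: 1.82
tool_pos: [0.3887, -0.2847, 0.3628]
orientation: [0.992, 0.123, 0.001, -0.001]
force: [0.4, 1.0, -0.0]
gripper_width: 0.0006
t 1.8167 pos [ 0.3887 -0.2847  0.3628] F [ 0.43  1.   -0.03] w 0.0006
tool x,z [0.97  0.244 0.002] [ 0.002  0.002 -1.   ] delta tool [ 0.3397 -0.2876  0.004 ]
```

```bash
python3 -m jog '[[0.02,-0.017,0,0,0,0,0],[0.022,-0.019,0,0,0,0,0],[0.022,-0.019,0,0,0,0,0],[0.022,-0.019,0,0,0,0,0],[0.022,-0.019,0,0,0,0,0],[0.022,-0.019,0,0,0,0,0],[0.022,-0.019,0,0,0,0,0],[0.022,-0.019,0,0,0,0,0],[0.022,-0.019,0,0,0,0,0],[0.022,-0.019,0,0,0,0,0],[0.022,-0.019,0,0,0,0,0],[0.022,-0.019,0,0,0,0,0],[0.022,-0.019,0,0,0,0,0],[0.022,-0.019,0,0,0,0,0],[0.022,-0.015,0,0,0,0,0],[0.012,-0.01,0,0,0,0,0],[0,0,0,0,0,0,0],[0,0,0,0,0,0,0]]';python3 w.py 0.648 0.077 0.27
python3 - <<'E'
from h import *
f=grab("side"); cv2.imwrite('pics/s1.png',f['image'])
E
```

```text
time_s: 3.32
tool_pos: [0.6476, 0.0698, 0.3616]
orientation: [0.993, 0.119, -0.001, -0.0]
force: [-1.2, -0.3, -0.4]
gripper_width: 0.0005
t 3.3167 pos [0.6476 0.0698 0.3616] F [-1.2  -0.32 -0.44] w 0.0005
tool x,z [ 0.972  0.235 -0.002] [-0.002  0.    -1.   ] delta tool [ 0.0022 -0.0068  0.0916]
```

View pics/s1.png

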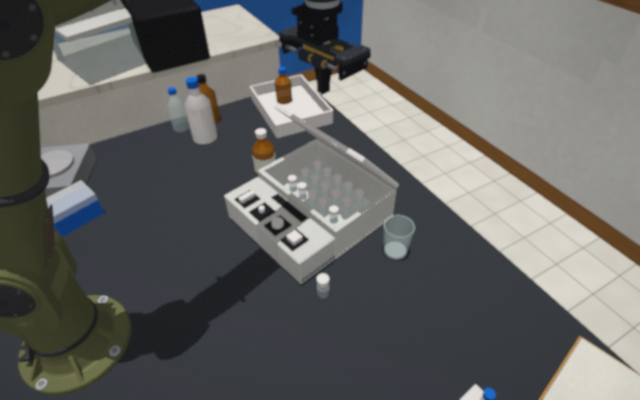

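The tool hangs above the lid, with its fingertips at about (323,90), and everything else stands where it was. I'll descend to the lid, slowing near contact.

```bash
python3 -m jog '[[0,-0.005,0.015,0,0,0,0],[0,0,0.02,0,0,0,0],[0,0,0.02,0,0,0,0],[0,0,0.02,0,0,0,0],[0,0,0.01,0,0,0,0],[0,0,0.005,0,0,0,0],[0,0,0.005,0,0,0,0],[0,0,0.005,0,0,0,0],[0,0,0.005,0,0,0,0],[0,0,0.005,0,0,0,0]]'; python3 -m jog '[[0,0,0.005,0,0,0,0],[0,0,0.005,0,0,0,0],[0,0,0.005,0,0,0,0],[0,0,0.005,0,0,0,0]]'
python3 w.py 0.648 0.077 0.15
python3 - <<'E'
from h import *
f=grab("side"); cv2.imwrite('pics/s2.png',f['image'])
E
```

```text
time_s: 4.2
tool_pos: [0.6471, 0.0742, 0.2532]
orientation: [0.993, 0.118, 0.001, 0.0]
force: [0.5, -0.5, 1.2]
gripper_width: 0.0006
time_s: 4.53
tool_pos: [0.6466, 0.0742, 0.2321]
orientation: [0.993, 0.118, 0.0, 0.0]
force: [0.2, 0.2, 1.0]
gripper_width: 0.0006
t 4.5333 pos [0.6466 0.0742 0.2321] F [0.24 0.16 0.99] w 0.0006
tool x,z [0.972 0.234 0.   ] [ 0. -0. -1.] delta tool [ 0.002  -0.0024  0.0821]
```

View pics/s2.png

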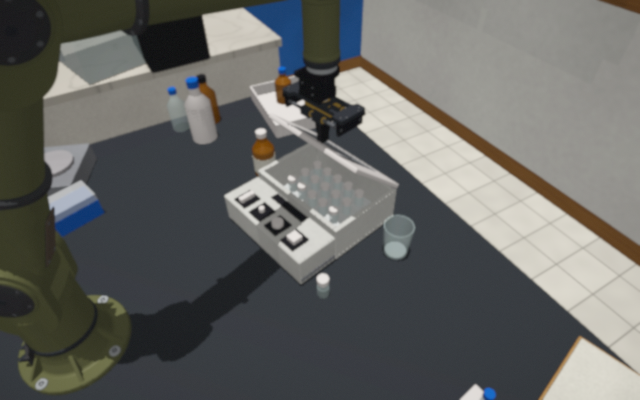

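```bash
python3 -m jog '[[0,0,0.005,0,0,0,0],[-0.001,0,0.005,0,0,0,0],[-0.002,0,0.005,0,0,0,0],[-0.002,0,0.005,0,0,0,0],[-0.002,0,0.005,0,0,0,0],[-0.002,0,0.005,0,0,0,0],[-0.002,0,0.005,0,0,0,0],[0,0,0,0,0,0,0]]';  python3 -m jog '[[-0.002,0,0.005,0,0,0,0],[-0.002,0,0.005,0,0,0,0],[-0.002,0,0.005,0,0,0,0],[-0.002,0,0.005,0,0,0,0],[-0.002,0,0.005,0,0,0,0],[-0.002,0,0.005,0,0,0,0],[0,0,0,0,0,0,0]]';
python3 w.py 0.61 0.067 0.118
python3 - <<'E'
from h import *
f=grab("side"); cv2.imwrite('pics/s3.png',f['image'])
E
```

```text
time_s: 5.25
tool_pos: [0.6348, 0.0712, 0.1961]
orientation: [0.993, 0.118, -0.001, 0.0]
force: [0.4, -0.4, -0.9]
gripper_width: 0.0001
time_s: 5.83
tool_pos: [0.6232, 0.0684, 0.1661]
orientation: [0.993, 0.118, -0.001, 0.0]
force: [0.7, -0.4, -0.4]
gripper_width: 0.0006
t 5.8333 pos [0.6232 0.0684 0.1661] F [ 0.72 -0.38 -0.38] w 0.0006
tool x,z [ 0.972  0.234 -0.002] [-0.002 -0.    -1.   ] delta tool [-0.013  -0.0017  0.0481]
```

View pics/s3.png

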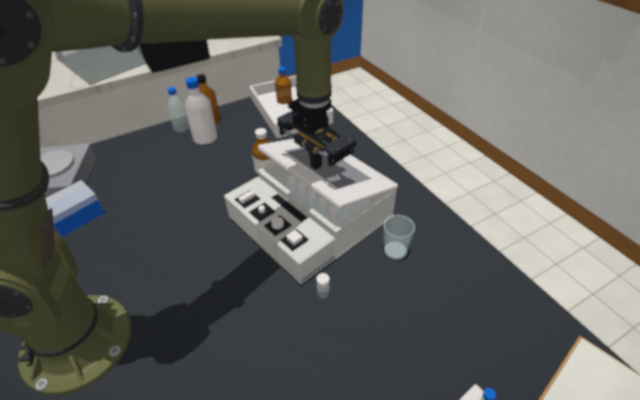

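The lid is following the fingertips and is about half closed.

```bash
python3 -m jog '[[-0.002,0,0.005,0,0,0,0],[-0.002,0,0.005,0,0,0,0],[-0.002,0,0.005,0,0,0,0],[-0.002,0,0.005,0,0,0,0],[-0.002,0,0.005,0,0,0,0],[-0.002,0,0.005,0,0,0,0],[-0.002,0,0.004,0,0,0,0],[0,0,0.003,0,0,0,0],[0,0,0.002,0,0,0,0],[0,0,0.002,0,0,0,0],[0,0,0,0,0,0,0]]'; python3 -m jog '[[0,0,0.002,0,0,0,0],[0,0,0.002,0,0,0,0],[0,0,0,0,0,0,0]]'
python3 w.py 0.61 0.067 0.118
```

```text
time_s: 6.8
tool_pos: [0.6104, 0.0654, 0.1261]
orientation: [0.993, 0.118, -0.0, -0.0]
force: [-0.1, 0.2, -0.1]
gripper_width: 0.0006
time_s: 7.05
tool_pos: [0.6105, 0.0654, 0.1222]
orientation: [0.993, 0.118, -0.0, -0.0]
force: [-0.5, -0.0, 1.0]
gripper_width: 0.0008
t 7.05 pos [0.6105 0.0654 0.1222] F [-0.54 -0.04  0.96] w 0.0008
tool x,z [ 0.972  0.234 -0.   ] [-0. -0. -1.] delta tool [-0.0001 -0.0016  0.0042]
```

```bash
python3 -m jog '[[0,0,0.002,0,0,0,0],[0,0,0.001,0,0,0,0],[0,0,0,0,0,0,0]]'; python3 -m jog '[[0,0,0.001,0,0,0,0],[0,0,0,0,0,0,0]]';python3 -m jog '[[0,0,0.0005,0,0,0,0],[0,0,0,0,0,0,0]]'
```

```text
time_s: 7.3
tool_pos: [0.6105, 0.0655, 0.1193]
orientation: [0.993, 0.118, -0.0, -0.0]
force: [-0.6, -0.2, -0.5]
gripper_width: 0.0008
time_s: 7.47
tool_pos: [0.6106, 0.0655, 0.1185]
orientation: [0.993, 0.118, 0.0, 0.0]
force: [0.5, 0.5, 0.7]
gripper_width: 0.0008
time_s: 7.63
tool_pos: [0.6106, 0.0654, 0.1185]
orientation: [0.993, 0.118, 0.0, 0.0]
force: [-2.1, 0.3, 3.5]
gripper_width: 0.0003
```

```bash
python3 -m jog '[[0,0,0.0005,0,0,0,0],[0,0,0,0,0,0,0]]';python3 -m jog '[[0,0,0.0005,0,0,0,0],[0,0,0,0,0,0,0],[0,0,0,0,0,0,0]]'
python3 - <<'E'
from h import *
f=grab("side"); cv2.imwrite('pics/s4.png',f['image'])
E
```

```text
time_s: 7.8
tool_pos: [0.6107, 0.0654, 0.1184]
orientation: [0.993, 0.118, 0.0, 0.0]
force: [-1.8, 0.1, 6.9]
gripper_width: 0.0006
time_s: 8.05
tool_pos: [0.6107, 0.0655, 0.1184]
orientation: [0.993, 0.118, 0.0, 0.0]
force: [-3.0, -1.2, 9.4]
gripper_width: 0.0005
```

View pics/s4.png

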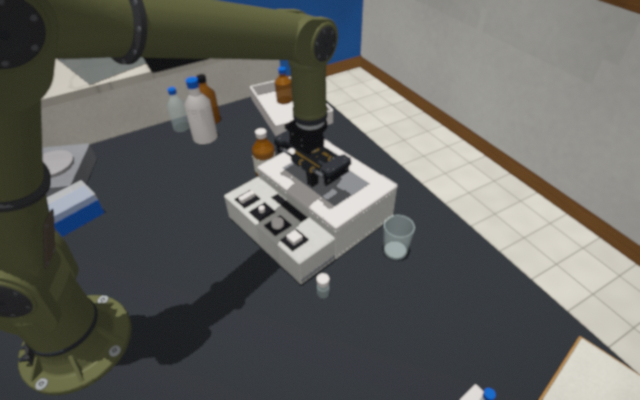

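The force climbs 3 N per 0.5 mm with no motion at 118.4 mm, so the lid is on its stop, and the side view shows it flat. I'll lift off and go above the round key. I'll also cross-check the key's position from the side view, near (277,223).

```bash
python3 -m jog '[[0,0,-0.005,0,0,0,0],[0,0,-0.015,0,0,0,0],[0,0,-0.015,0,0,0,0],[0,0,-0.015,0,0,0,0],[-0.012,0.002,0,0,0,0,0],[-0.02,0.003,0,0,0,0,0],[-0.02,0.004,0,0,0,0,0],[-0.02,0.004,0,0,0,0,0],[-0.02,0.004,0,0,0,0,0],[-0.02,0.004,0,0,0,0,0],[-0.015,0.003,0,0,0,0,0],[-0.01,0,0,0,0,0,0],[0,0,0,0,0,0,0],[0,0,0,0,0,0,0]]'; python3 w.py 0.4832 0.0098 0.108
python3 - <<'E'
from h import *
f=load("side"); im=f['image']
z=cv2.resize(im[180:260,220:340],None,fx=6,fy=6,interpolation=cv2.INTER_CUBIC); cv2.imwrite('pics/z2.png',z)
f=load('side')
for n in ('side0',):
    i=cv2.imread('pics/side0.png'); cv2.imwrite('pics/z3.png',cv2.resize(i[180:260,220:340],None,fx=6,fy=6,interpolation=cv2.INTER_CUBIC))
f=grab("top"); cv2.imwrite('pics/t5.png',f['image'])
E
```

```text
time_s: 9.27
tool_pos: [0.4832, 0.0098, 0.1672]
orientation: [0.993, 0.117, 0.0, 0.0]
force: [0.1, 0.1, -0.2]
gripper_width: 0.0007
t 9.2667 pos [0.4832 0.0098 0.1672] F [ 0.14  0.11 -0.17] w 0.0007
tool x,z [0.972 0.233 0.001] [ 0.001 -0.001 -1.   ] delta tool [-0.     -0.      0.0592]
```

View pics/z3.png

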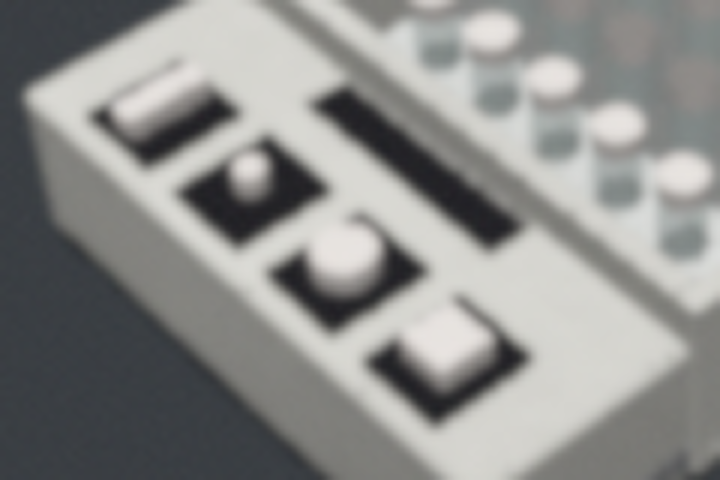

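View pics/t5.png

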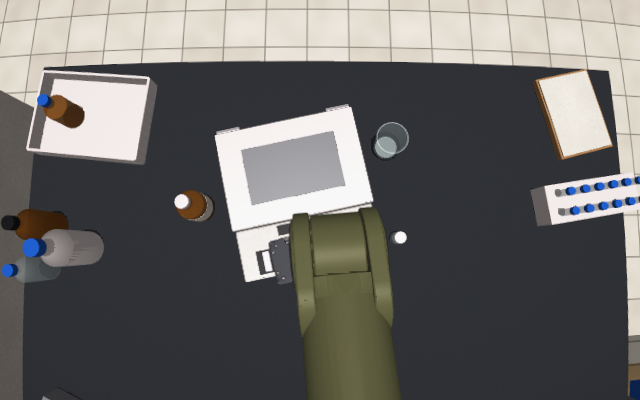

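The close-up shows the round key's top at about (277.4, 221.4). The top view shows the lid flat and the bottle, beaker and vial where they began.

```bash
python3 - <<'E'
from h import *
f=load("side"); print(onz(f,277.2,221.3,0.103).round(4))
f=load("top")
for p in [(225,170),(240,220),(300,212),(360,195),(345,120)]: print(p,dep(f,*p).round(4))
E
python3 -m jog '[[0,0,0.01,0,0,0,0],[0,0,0.015,0,0,0,0],[0,0,0.015,0,0,0,0],[0,0,0.01,0,0,0,0],[0,0,0.005,0,0,0,0],[0,0,0,0,0,0,0],[0,0,0,0,0,0,0]]'; python3 w.py 0.4832 0.0098 0.103
```

```text
[0.4842 0.0066 0.103 ]
(225, 170) [0.6461 0.2202 0.1178]
(240, 220) [0.5411 0.1858 0.118 ]
(300, 212) [0.5228 0.0473 0.5421]
(360, 195) [ 0.594  -0.0625  0.1189]
(345, 120) [ 0.7553 -0.0325  0.1172]
time_s: 9.9
tool_pos: [0.4832, 0.0104, 0.1119]
orientation: [0.993, 0.118, -0.0, -0.0]
force: [-0.1, -0.3, 0.1]
gripper_width: 0.0006
t 9.9 pos [0.4832 0.0104 0.1119] F [-0.15 -0.31  0.1 ] w 0.0006
tool x,z [ 0.972  0.234 -0.   ] [-0.     0.001 -1.   ] delta tool [-0.0002  0.0006  0.0089]
```

The lid depth is 0.118 m at all four lid points, so it is shut. The two key measurements agree within 3 mm. Now I'll press gently.

```bash
python3 -m jog '[[0,0.001,0.002,0,0,0,0],[0,0,0.002,0,0,0,0],[0,0,0.002,0,0,0,0],[0,0,0.002,0,0,0,0],[0,0,0.001,0,0,0,0],[0,0,0,0,0,0,0]]';python3 -m jog '[[0,0,0.001,0,0,0,0],[0,0,0.001,0,0,0,0],[0,0,0.001,0,0,0,0],[0,0,0.001,0,0,0,0],[0,0,0,0,0,0,0]]';python3 -m jog '[[0,0,0.001,0,0,0,0],[0,0,0.001,0,0,0,0],[0,0,0,0,0,0,0],[0,0,0,0,0,0,0]]';python3 -m jog '[[0,0,0.001,0,0,0,0],[0,0,0,0,0,0,0],[0,0,0,0,0,0,0]]'
```

```text
time_s: 10.4
tool_pos: [0.4833, 0.009, 0.103]
orientation: [0.993, 0.118, 0.0, 0.0]
force: [0.1, -0.3, 1.4]
gripper_width: 0.0003
time_s: 10.82
tool_pos: [0.4833, 0.009, 0.099]
orientation: [0.993, 0.118, 0.0, 0.0]
force: [-0.7, -0.2, 2.3]
gripper_width: 0.0005
time_s: 11.15
tool_pos: [0.4833, 0.0091, 0.0971]
orientation: [0.993, 0.118, 0.0, 0.0]
force: [0.3, -0.8, 2.8]
gripper_width: 0.0006
time_s: 11.4
tool_pos: [0.4833, 0.009, 0.0961]
orientation: [0.993, 0.118, 0.0, 0.0]
force: [-0.7, 0.0, 4.3]
gripper_width: 0.0003
```

```bash
python3 -m jog '[[0,0,0.001,0,0,0,0],[0,0,0,0,0,0,0],[0,0,0,0,0,0,0]]';python3 -m jog '[[0,0,0.0007,0,0,0,0],[0,0,0,0,0,0,0],[0,0,0,0,0,0,0]]'
```

```text
time_s: 11.65
tool_pos: [0.4833, 0.0091, 0.0954]
orientation: [0.993, 0.118, 0.0, 0.0]
force: [-1.8, -1.5, 6.7]
gripper_width: 0.0006
time_s: 11.9
tool_pos: [0.4834, 0.0091, 0.0953]
orientation: [0.993, 0.118, -0.0, 0.0]
force: [-2.7, -1.7, 11.3]
gripper_width: 0.0006
```

The key bottomed out at 0.0953 m with about 11 N. I'll withdraw straight up.

```bash
python3 -m jog '[[0,0,-0.002,0,0,0,0],[0,0,-0.003,0,0,0,0],[0,0,-0.005,0,0,0,0],[0,0,-0.01,0,0,0,0],[0,0,-0.02,0,0,0,0],[0,0,-0.02,0,0,0,0],[0,0,-0.025,0,0,0,0],[0,0,-0.025,0,0,0,0],[0,0,-0.025,0,0,0,0],[0,0,-0.025,0,0,0,0],[0,0,-0.02,0,0,0,0],[0,0,0,0,0,0,0],[0,0,0,0,0,0,0],[0,0,0,0,0,0,0]]'
python3 - <<'E'
from h import *
f=grab("side"); i=f['image'];cv2.imwrite('pics/s6.png',i);cv2.imwrite('pics/z6.png',cv2.resize(i[120:300,210:430],None,fx=3,fy=3,interpolation=cv2.INTER_CUBIC))
f=grab("top"); cv2.imwrite('pics/t6.png',f['image'])
for p in [(225,170),(240,220),(360,195),(345,120)]: print(p,dep(f,*p).round(4))
E
```

```text
time_s: 13.07
tool_pos: [0.4826, 0.0093, 0.2737]
orientation: [0.993, 0.118, -0.001, -0.0]
force: [0.6, 0.0, -0.9]
gripper_width: 0.0002
(225, 170) [0.6462 0.2203 0.1174]
(240, 220) [0.5411 0.1857 0.1185]
(360, 195) [ 0.594  -0.0624  0.1194]
(345, 120) [ 0.7548 -0.0323  0.1187]
```

View pics/z6.png

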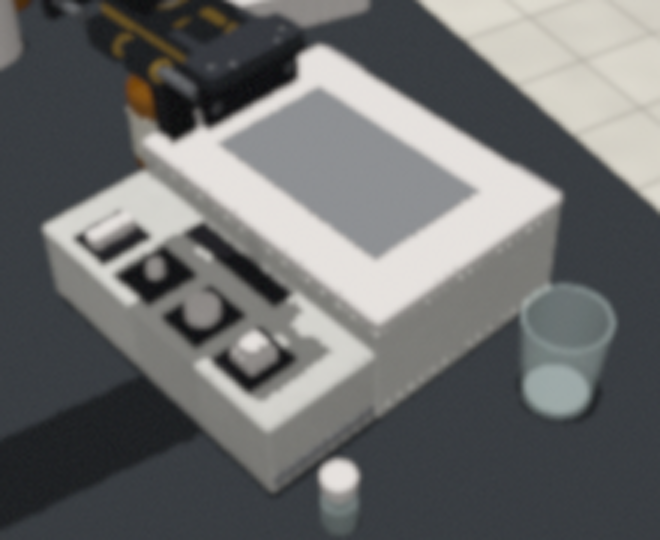

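View pics/t6.png

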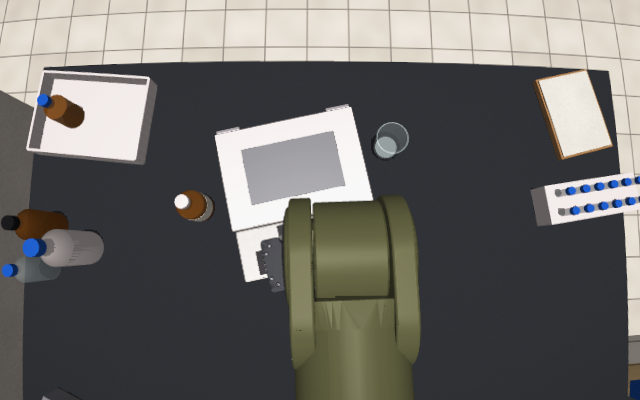

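The lid is flat, with its depth still at 0.118 m, and the keys are up. In the top view the bottle (192,203), beaker (392,140) and vial (400,237) have not moved. The gripper is clear of everything.

```bash
python3 -c "
from bench import workorder; print(workorder.job_done())"
```

```text
the job is handed in; nothing more can be done
None
```

I pushed the lid shut with the closed fingertips, then pressed the large round key, let it come back up and withdrew 0.18 m straight up. I handed the job in at about 13 s. No verdict was given.

- **Lid:** it stopped moving with the fingertips at 118.4 mm, and I held it there with about 9 N. After the withdrawal, the depth at four points on it was still 117–119 mm, so it stayed shut.
- **Round key:** it went down to its stop, about 8 mm, with a peak reading of about 11 N. Afterwards it looked level with the other keys in the side view, but I did not measure its height.
- **Bottle, beaker and vial:** they appear at the same pixels in the top view as at the start.
- **Disagreement:** the side and top cameras placed the round key about 3 mm apart. I pressed about 1 mm from the top-camera position, towards the side-camera one, well inside the 28 mm disc.

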